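Latch a bolt tray into a gravity-catch rack

TASK

Put the green bolt tray into the empty rack bay: carry it level by its tab, set it down on the floor of the bay's mouth and slide it in so that its own front edge lifts the orange catch. Press it gently against the sprung back plate, without ramming the rubber stops, only until the catch drops behind the tray, then let go so that the tray stays locked in. Do not touch the catch with the robot, and leave the carton, the can and the spanner where they are.

Things in the scene. Friction and masses are not known exactly. Their poses are not given: they have to be found in the camera images.
- tray_tab (a point): On the grasping tab of the green bolt tray (120 long in x, 100 wide in y, 40 mm high, about 0.5 kg, loose). The upright tab, mid-tray, is 12 mm thick in x, 36 mm wide in y, its top 82 mm above the tray's underside, free above 40 mm; this point is 62 mm above the underside. The bolts inside are fixed. The tray may go in either way round.
- tray_center (a point): The middle of the tray, 20 mm above its underside (axes as for tray_tab; tray x along its length).
- rack: Grey bay, fixed; the tray goes in along its +x. Origin on the bench on the centre line. Floor plate 6 mm thick, x -200 to +125 mm. Side guides 25 mm high, 103 mm apart, x -100 to +65 mm, flaring 13 mm each side to x -150 mm. The blue stop unit on it (catch, plate and rubber stops together) is set up to 14 mm deeper or shallower each time, not measured; x values of catch and plate are for the middle setting.
- catch (a joint): Orange gravity catch on the +y side, rad: 0 hanging, about 0.2 riding on the tray, at most 0.9. 80 g, hinged at x -122 mm, 44 mm above the bench; hook over the bay at y 40 to 72 mm, down to 34 mm above the bench. Its 36 degree ramp meets the tray's front edge at about x -85 mm; its square face is at x -62 mm, so it drops when the tray's middle passes about x -1 mm (+-14 mm setting).
- plate (a joint): White sprung plate at the back, m: 0 free (face at x +48 mm), growing as the tray presses it in. 350 N/m with 2 N preload: the catch drops at about 11 mm (6 N); only 2 mm later, at 13 mm, the tray meets the black rubber stops (12 N/mm), which must not be rammed.
- carton: Cardboard box, 90 x 70 x 50 mm, bystander; origin under its middle.
- can: Blue-labelled can, 66 mm diameter, 100 mm high, bystander; origin under its middle.
- spanner: Steel spanner, 200 mm long, lying flat, bystander; origin under its middle.
Not all that is in view belongs to the job. Of the things that look like the part that bears tray_tab, the smaller one is meant.

How it is judged:
On the way:
1. the tray, sliding in on the bay's floor, lifts the catch with its own edge (value of joint catch above 0.12 rad and contact force between tray and stop above 0.05 N and x of tray_center in the frame of rack between -0.15 and -0.03 m and z of tray_center in the frame of rack below 0.034 m and y of tray_center in the frame of rack between -0.006 and 0.006 m), for 0.1 s.
At the end, for the whole second after the job is handed in: The tray is flat on the bay floor (centre within 22 mm of the bay origin in x, 6 mm in y, under 30 mm high; tilt under 0.06 rad), presses the plate in by over 7 mm, the catch is down behind it (under 0.05 rad), and it is at rest and let go (value of joint catch below 0.05 rad and value of joint plate above 0.007 m and x of tray_center in the frame of rack between -0.022 and 0.022 m and y of tray_center in the frame of rack between -0.006 and 0.006 m and z of tray_center in the frame of rack below 0.03 m and angle between tray_center's own z axis and vertical below 0.06 rad and linear speed of tray below 0.02 m/s and contact force between the fingers and tray below 0.05 N); the robot touches nothing.
It fails at once if the tray is pressed on the stop unit (rubber stops, plate or catch) with more than 22 N (contact force between tray and stop above 22 N).
It fails at once if the robot touches the catch (contact force between any of the fingers, the arm and catch above 0.5 N).
It fails at once if the tray is tipped by more than 0.4 rad (angle between tray_center's own z axis and vertical above 0.4 rad).
It fails at once if the carton, the can or the spanner is moved by more than 30 mm (distance of any of carton, can, spanner from where it was at the start of the episode above 0.03 m).
It also fails if it takes over 67 s, if anything falls off the work surface, if the arm or the gripper's body presses on something with over 40 N, if the wrist force passes 120 N, or if a joint passes its speed limit or range.

ROBOT

A 7-joint arm with a two-finger parallel gripper is mounted at the origin on the work surface. World frame = base frame: x ahead of the robot, y to its left, z up, the work surface at z = 0. Lengths are in m, angles in rad, forces in N, time in s.
With the tool pointing down it reaches from about 0.35 to 0.9 m from the base axis. Payload 8.1 kg.
Tool frame: the origin (TCP) lies between the finger pads; the fingertips stand ahead of it and the grasp point (between the pads) is the TCP (arm.nose_length is the z of the fingertips in the tool frame, in m); z points along the fingers, y is the line along which they close (so a half turn about z gives the same grasp; the last joint's range is limited). The gripper opens to 92 mm and grips with 3 to 60 N. Pads are 19 mm wide; open, the fingers measure 130 mm over their backs; the gripper's body (75 mm by 190 mm) begins 47 mm behind the grasp point.
Start: joints at [-1.41, 0.434, 0.025, 1.573, -0.012, 1.134, -0.075], TCP at [0.163, 0.603, 0.246] pointing down, gripper open.
Joint ranges: [-2.62, 2.62], [-0.44, 2.09], [-1.27, 1.32], [0.08, 2.57], [-1.32, 4.46], [0.12, 2], [-2.74, 2.74]. Speed limits (rad/s): [2.22, 2.22, 3.01, 3.01, 3.14, 3.14, 3.14].

INTERFACE

Orientations are given as a rotation vector (axis times angle).
In Python, from cell import sensors, optics, arm gives the robot as it stands.
- The arm moves only by the tool arm_command, never from a script. Its argument "deltas" is one flat list of numbers, 7 for each row, row after row: the turn, a rotation vector about the world's x, y, z as a fraction of full scale, then the shift along the world's x, y, z as a fraction of full scale, then the finger opening in mm, from 0 to 91.8. In form: [wx, wy, wz, dx, dy, dz, fingers, wx, wy, wz, dx, dy, dz, fingers, ...]. A call has 1 to 20 rows; each row is the pose to reach, as a shift and turn from the pose commanded when the call began; what a row does not reach only later rows make up. Full scale, the value 1, is 1 m for a shift and 90 degrees for a turn. A row lasts 1/10 s, in which the tool goes at most 50 mm and 8.59 degrees, less where a joint would pass 70% of its speed; a pose out of reach is approached as far as the arm can. A call with a number of a shift or a turn outside -1 to 1 is refused whole. A call with a gripper value outside its range is refused whole. The fingers move at their own pace and stop on an object; "force" is the grip in N (left out, the last holds). Time passes only in rows, so rows that repeat a pose let the fingers close. It gives the time, the measured TCP pose, the force, the opening and the grip force at its end, in the units of the state.
- sensors.observe(): the state, without advancing time (a new reading comes with each control period).
- optics.get_image(name): name is "scene" or "top" or "wrist"; returns the picture (480x640x3 uint8, blue, green, red); there is no depth.
- optics.calibration(name): a dict with "camera_matrix" (3x3 intrinsics, pixels), "rvec" (rotation vector, rad) and "tvec" (3), from world to camera coordinates, as OpenCV has them. Camera axes: x right, y down, z forward; pixel columns grow to the right and rows downward; lengths in m; the calibration is good to about 2 mm. The wrist camera is an equidistant fisheye: a pixel r from the principal point sees the ray r / f radians off the axis. A picture is of the moment at which its call begins: read the wrist's pose just before it. calibration takes no time and is no camera call; for the wrist camera it gives the pose at the moment of the call.
- arm.sign_off(): hands the job in; it is judged then, once.
The state is a dict: "clock": time; "joints": joint angles; "dq": joint speeds; "joint_efforts": joint torques, N m; "position": TCP position; "ee_rot": TCP orientation; "force": force on the tool from outside, world axes, zero at the start; "ft_torque": the same for the moment, N m; "width": opening from 0.0 (shut) to 1.0 (fully open); "gripper_force": force on a finger pad.
Only numpy, scipy, OpenCV 4.12 (cv2) and the standard library are available. Lean on these libraries where they do the work, as an engineer would, in place of code of your own. Each camera call takes 0.05 s, during which the arm holds its last target. There are 200 camera calls.

## Working session

There is one attempt and no reset: what is moved stays moved. The work goes in short steps, Python scripts to look and compute and a tool call to move; the robot and the scene stay as the last step left them, time stands still between calls to the robot, and variables do not carry over. Pictures are saved under pics/ and viewed, at most 10 in all, crops included, and the job is handed in when it is done.

Besides the shell and the picture viewer there is one more tool, called after "Call:" in YAML: its name, and indented under it one key for each argument. arm_command: Moves the arm, as the interface text tells. Its arguments: {"type":"object","properties":{"deltas":{"type":"array","items":{"type":"number"}},"force":{"type":"number"}},"required":["deltas"]}

```bash
mkdir -p pics; ls
python3 - <<'E'
from cell import sensors, optics, arm
import cv2
s=sensors.observe(); print({k:s[k] for k in('clock','position','ee_rot','force','width')}, arm.nose_length)
for n in('scene','top'):
    cv2.imwrite(f'pics/{n}0.png',optics.get_image(n)); print(n,optics.calibration(n))
E
```

```text
pics
{'clock': 0.0, 'position': array([0.16291321, 0.60290744, 0.24494969]), 'ee_rot': array([-4.13376611e-01, -3.11419668e+00,  2.44720358e-03]), 'force': array([ 0.04587283, -0.6188538 ,  1.07696015]), 'width': 1.0003372186248902} 0.019
scene {'camera_matrix': array([[491.07138047,   0.        , 318.96775073],
       [  0.        , 491.07138047, 234.94885151],
       [  0.        ,   0.        ,   1.        ]]), 'rvec': array([ 1.51884534,  1.77750573, -0.97282052]), 'tvec': array([ 0.08927573, -0.25325249,  1.63970446])}
top {'camera_matrix': array([[590.59944421,   0.        , 312.81693291],
       [  0.        , 590.59944421, 249.66409273],
       [  0.        ,   0.        ,   1.        ]]), 'rvec': array([ 2.19471164, -2.17753102,  0.05049899]), 'tvec': array([0.01330447, 0.58343983, 1.6882449 ])}
```

View pics/scene0.png

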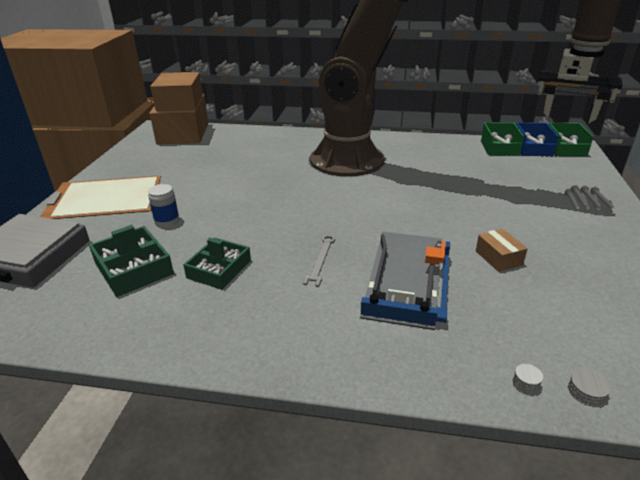

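View pics/top0.png

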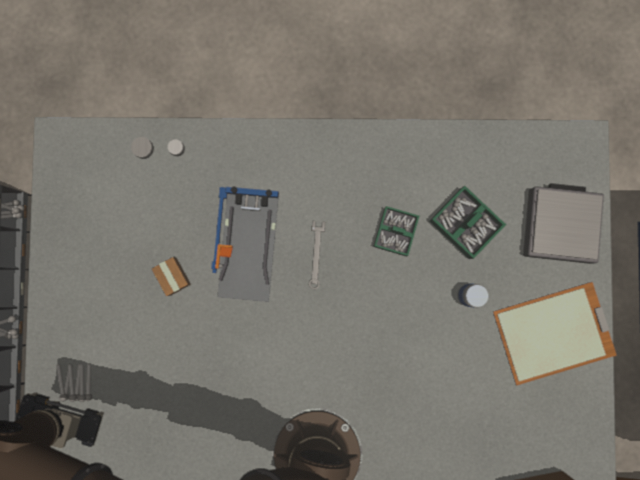

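Candidates: green tray at top (396,230) / scene (217,262), and green tray at top (466,222) / scene (130,258); the green bins at scene (503,138) and (572,138) have no tab and are out of the job. The one at (396,230) is smaller (about 120x100 mm), so it is the one meant. I'll confirm this in an enlarged crop, together with the rack.

```bash
cat > h.py <<'E'
import numpy as np, cv2
from cell import optics
def P(n):
    c=optics.calibration(n); R=cv2.Rodrigues(c['rvec'])[0]; return c['camera_matrix'],R,c['tvec'].ravel()
def ray(n,uv):
    K,R,t=P(n); d=R.T@np.linalg.inv(K)@np.array([*uv,1.]); return -R.T@t,d
def atz(n,uv,z):
    o,d=ray(n,uv); return o+d*(z-o[2])/d[2]
def tri(uvs):
    A=np.zeros((3,3));b=np.zeros(3)
    for n,uv in uvs:
        o,d=ray(n,uv); d=d/np.linalg.norm(d); M=np.eye(3)-np.outer(d,d); A+=M;b+=M@o
    return np.linalg.solve(A,b)
E
python3 - <<'E'
import cv2,numpy as np
t=cv2.imread('pics/top0.png');s=cv2.imread('pics/scene0.png')
r=lambda im,x,y,w,h,k:cv2.resize(im[y:y+h,x:x+w],None,fx=k,fy=k,interpolation=cv2.INTER_CUBIC)
a=r(t,360,180,160,100,5)
cv2.imwrite('pics/c1.png',np.vstack([np.hstack([r(t,360,185,80,60,5),r(s,175,230,80,60,5)]),np.hstack([r(t,200,178,80,60,5)*0+r(t,195,180,100,75,4),r(s,350,225,100,75,4)])]))
E
```

```text
(no output)
```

View pics/c1.png

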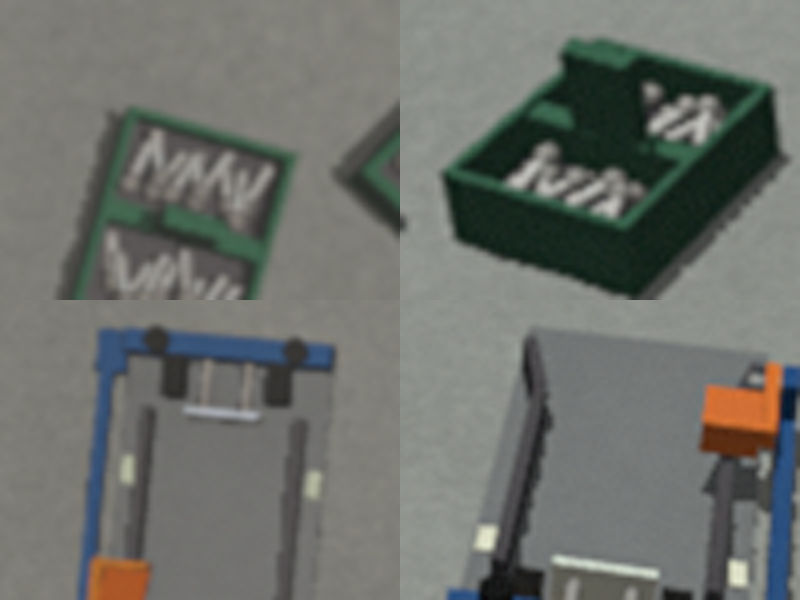

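The crop shows the smaller tray with its upright tab (tab top at about scene (215,241), top (398,229)). The bay is empty, with its orange catch on the left (+y) side. Next, a coarse position for both.

Run:
```python
from h import *
np.set_printoptions(precision=4,suppress=True)
c=[atz('top',p,.04) for p in[(385.4,206.6),(419.4,216),(407,256),(373,248)]]
print(np.array(c),np.mean(c,0))
print('tabtop tri',tri([('scene',(215.6,240.6)),('top',(398,229))]))
print('scene tab z82',atz('scene',(215.6,240.6),.082))
# rack floor: front mid, front corners, back right
for p in[(218,299),(269,301),(278.5,192),(227,192)]: print(atz('top',p,.006))
print('catch',tri([('scene',(435,252)),('top',(225,251))]))
from cell import sensors
cal=optics.calibration('wrist');print(cal); R=cv2.Rodrigues(cal['rvec'])[0]
s=sensors.observe();Rt=cv2.Rodrigues(s['ee_rot'])[0]
print('cam in tool',Rt.T@(-R.T@cal['tvec'].ravel()-s['position']),'\n',Rt.T@R.T)
print(Rt)
```

```text
[[ 0.7068 -0.1887  0.04  ]
 [ 0.6804 -0.2856  0.04  ]
 [ 0.566  -0.2502  0.04  ]
 [ 0.588  -0.1536  0.04  ]] [ 0.6353 -0.2195  0.04  ]
tabtop tri [ 0.6388 -0.2185  0.0795]
scene tab z82 [ 0.6421 -0.216   0.082 ]
[0.4387 0.2916 0.006 ]
[0.4342 0.1436 0.006 ]
[0.7521 0.1198 0.006 ]
[0.7512 0.2707 0.006 ]
catch [0.5756 0.2681 0.0522]
{'camera_matrix': array([[371.6483,   0.    , 322.3452],
       [  0.    , 371.6483, 237.986 ],
       [  0.    ,   0.    ,   1.    ]]), 'rvec': array([-2.3298, -1.7827, -0.2225]), 'tvec': array([-0.6244, -0.0312,  0.3895])}
cam in tool [ 0.0657  0.0003 -0.1391] 
 [[-0.0009 -0.9689 -0.2476]
 [ 1.     -0.0008 -0.0004]
 [ 0.0002 -0.2476  0.9689]]
[[-0.9654  0.2608 -0.0003]
 [ 0.2608  0.9654 -0.0013]
 [-0.0001 -0.0014 -1.    ]]
```

Call:
arm_command:
  deltas: [0, 0, -0.2, 0.08, -0.09, 0, 91, 0, 0, -0.4, 0.17, -0.18, 0, 91, 0, 0, -0.6, 0.26, -0.27, 0, 91, 0, 0, -0.8, 0.33, -0.36, 0, 91, 0, 0, -0.877, 0.37, -0.4, 0, 91, 0, 0, -0.877, 0.37, -0.4, 0, 91, 0, 0, -0.877, 0.37, -0.4, 0, 91, 0, 0, -0.877, 0.37, -0.4, 0, 91, 0, 0, -0.877, 0.37, -0.4, 0, 91, 0, 0, -0.877, 0.37, -0.4, 0, 91, 0, 0, -0.877, 0.37, -0.4, 0, 91, 0, 0, -0.877, 0.37, -0.4, 0, 91, 0, 0, -0.877, 0.37, -0.4, 0, 91, 0, 0, -0.877, 0.37, -0.4, 0, 91, 0, 0, -0.877, 0.37, -0.4, 0, 91, 0, 0, -0.877, 0.37, -0.4, 0, 91]

```text
clock: 1.7
position: [0.5323, 0.2047, 0.2457]
ee_rot: [-2.296, -2.144, -0.0]
force: [0.6, 0.3, -0.3]
width: 0.99
gripper_force: 0.0
```

Run:
```python
from h import *
from cell import sensors
s=sensors.observe(); c=optics.calibration('wrist'); im=optics.get_image('wrist')
np.savez('rack1.npz',**c); cv2.imwrite('pics/rack1.png',im); print(s['clock'],s['position'],s['ee_rot'],s['joints'])
```

```text
1.7 [0.53225638 0.2046657  0.24572247] [-2.29576617e+00 -2.14385631e+00 -6.04307803e-05] [-0.81430893  0.36183354  0.48173341  1.73886437 -0.18690361  1.08651925
 -0.34009507]
```

View pics/rack1.png

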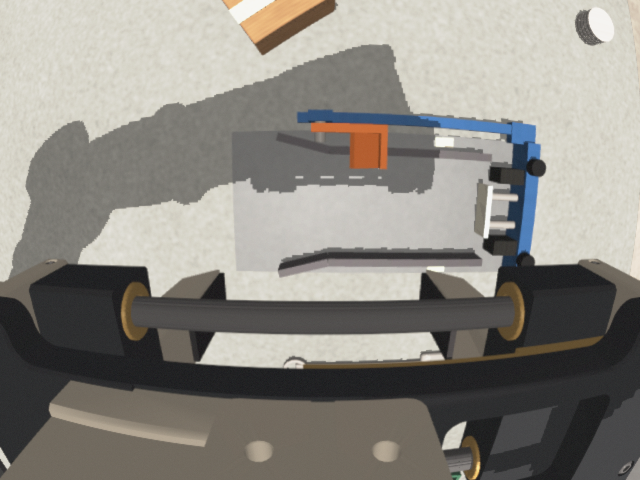

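The wrist picture shows the whole bay: floor front edge at x≈233-237 (rows 132-270), the guides, the catch at (368,147) and the white plate at (485,210). I'll enlarge it.

Run:
```python
import cv2
im=cv2.imread('pics/rack1.png'); cv2.imwrite('pics/rack1c.png',cv2.resize(im[95:285,225:545],None,fx=2.5,fy=2.5,interpolation=cv2.INTER_CUBIC))
```

```text
(no output)
```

View pics/rack1c.png

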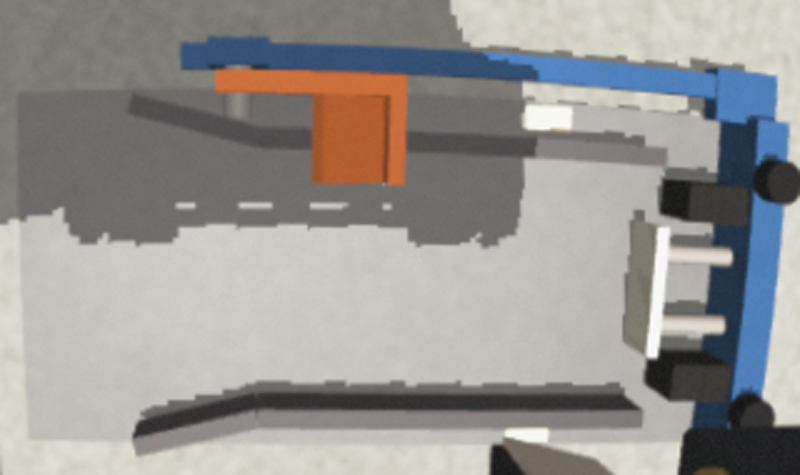

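```bash
cat >> h.py <<'E'
def wray(cal,uv):
    R=cv2.Rodrigues(cal['rvec'])[0]; p=cv2.fisheye.undistortPoints(np.array([[uv]],float),cal['camera_matrix'],np.zeros(4))[0,0]
    return -R.T@cal['tvec'].ravel(), R.T@np.array([*p,1.])
def watz(cal,uv,z):
    o,d=wray(cal,uv); return o+d*(z-o[2])/d[2]
def tri_rays(rs):
    A=np.zeros((3,3));b=np.zeros(3)
    for o,d in rs:
        d=d/np.linalg.norm(d); M=np.eye(3)-np.outer(d,d); A+=M;b+=M@o
    x=np.linalg.solve(A,b); return x,[np.linalg.norm(np.cross(x-o,d/np.linalg.norm(d))) for o,d in rs]
E
python3 - <<'E'
from h import *
np.set_printoptions(precision=4,suppress=True)
c=dict(np.load('rack1.npz')); f=lambda u,v,z:watz(c,(225+u/2.5,95+v/2.5),z)
A,B=f(18,95,.006),f(28,437,.006); print('front',A,B,np.linalg.norm(A-B),(A+B)/2)
for z in(.025,.031):
    L1,L2,R1,R2=f(262,146,z),f(665,163,z),f(257,408,z),f(642,408,z)
    yl=np.arctan2(*(L2-L1)[1::-1]);yr=np.arctan2(*(R2-R1)[1::-1]); y=(yl+yr)/2
    n=np.array([-np.sin(y),np.cos(y),0]);x=np.array([np.cos(y),np.sin(y),0])
    print(z,'yaws',yl,yr,'gap',n@((L1+L2)/2-(R1+R2)/2),'len',x@(L2-L1),x@(R2-R1))
    print(L1,L2,R1,R2)
    cl=n@((L1+L2)/2+(R1+R2)/2)/2
    xo=[x@(A+B)/2+.2, x@(L1+R1)/2+.1, x@(L2+R2)/2-.065]; print('xo',xo,'frontcl',n@(A+B)/2,cl); O=x*np.mean(xo)+n*cl; print('origin',O)
for p in[(633,213,.006),(625,345,.006),(655,225,.045),(645,355,.045)]: print('plate x', x@(f(*p)-O))
for p in[(405,183,.034),(386,183,.034),(313,183,.044),(395,90,.06)]: q=f(*p)-O;print('catch',x@q,n@q)
E
```

```text
front [0.446  0.2916 0.006 ] [0.4336 0.1448 0.006 ] 0.14726378681902444 [0.4398 0.2182 0.006 ]
0.025 yaws -0.07534589404236063 -0.07756821874445174 gap 0.10518298481139508 len 0.1667399112025083 0.16705117515152315
[0.5438 0.2623 0.025 ] [0.7101 0.2497 0.025 ] [0.5349 0.1577 0.025 ] [0.7015 0.1447 0.025 ]
xo [np.float64(0.6218356038352495), np.float64(0.6217638257110063), np.float64(0.6236593688880221)] frontcl 0.2511736827282732 0.2505482545813702
origin [0.6397 0.2023 0.    ]
0.031 yaws -0.07534589404236049 -0.07756821874445166 gap 0.10342894560233419 len 0.16395934415082256 0.16426541743927667
[0.5437 0.2624 0.031 ] [0.7072 0.2501 0.031 ] [0.535  0.1595 0.031 ] [0.6987 0.1468 0.031 ]
xo [np.float64(0.6218356038352496), np.float64(0.6216545239432096), np.float64(0.6207669047382591)] frontcl 0.2511736827282731 0.2515584638499243
origin [0.6388 0.2034 0.    ]
plate x 0.062386484593148155
plate x 0.06382654964021545
plate x 0.05508615565292628
plate x 0.05583855396569614
catch -0.0448973797477642 0.03874847137825958
catch -0.05222934479701068 0.038545634863443576
catch -0.08078603534231003 0.03856302064290938
catch -0.05374600882633369 0.07300604241276636
```

The bay origin comes out at about (0.639, 0.203), yaw -0.0765, guide gap 103.4 mm (agrees with the text). The stop unit looks set about 10 mm deep. Next I'll view the tray from two places.

Call:
arm_command:
  deltas: [0, 0, -0.03, 0.01, -0.05, 0, 91, 0, 0, -0.06, 0.03, -0.1, 0, 91, 0, 0, -0.1, 0.04, -0.15, 0, 91, 0, 0, -0.137, 0.05, -0.2, 0, 91, 0, 0, -0.137, 0.05, -0.25, 0, 91, 0, 0, -0.137, 0.05, -0.3, 0, 91, 0, 0, -0.137, 0.05, -0.35, 0, 91, 0, 0, -0.137, 0.05, -0.4, 0, 91, 0, 0, -0.137, 0.05, -0.44, 0, 91, 0, 0, -0.137, 0.05, -0.455, 0, 91, 0, 0, -0.137, 0.05, -0.455, 0, 91, 0, 0, -0.137, 0.05, -0.455, 0, 91, 0, 0, -0.137, 0.05, -0.455, 0, 91, 0, 0, -0.137, 0.05, -0.455, 0, 91]

```text
clock: 3.15
position: [0.5836, -0.2495, 0.2457]
ee_rot: [-2.512, -1.885, -0.001]
force: [0.1, -0.2, -0.0]
width: 0.991
gripper_force: 0.0
```

```bash
cat > shot.py <<'E'
import sys
from h import *
from cell import sensors
s=sensors.observe(); c=optics.calibration('wrist'); im=optics.get_image('wrist')
np.savez(sys.argv[1]+'.npz',**c); cv2.imwrite(f'pics/{sys.argv[1]}.png',im)
y=cv2.Rodrigues(s['ee_rot'])[0]
print(s['clock'],s['position'],'tool y yaw',np.arctan2(y[1,1],y[0,1]),'z',y[:,2],'j',s['joints'],'F',s['force'])
E
python3 shot.py tray1
```

```text
3.15 [ 0.58358233 -0.24951488  0.24569431] tool y yaw -0.28307670554930925 z [ 9.44465732e-05  8.83768034e-04 -9.99999605e-01] j [-0.07677281  0.49294211  0.6058316   1.58228246 -0.29915316  1.16068473
  0.31051963] F [ 0.1389911  -0.18323704 -0.02432139]
```

Call:
arm_command:
  deltas: [0, 0, 0, 0.03, 0, 0, 91, 0, 0, 0, 0.06, 0, 0, 91, 0, 0, 0, 0.09, 0, 0, 91, 0, 0, 0, 0.1, 0, 0, 91, 0, 0, 0, 0.1, 0, 0, 91, 0, 0, 0, 0.1, 0, 0, 91, 0, 0, 0, 0.1, 0, 0, 91]

```text
clock: 3.9
position: [0.6818, -0.252, 0.2461]
ee_rot: [-2.516, -1.881, 0.0]
force: [0.3, -0.8, -0.4]
width: 0.99
gripper_force: 0.0
```

```bash
python3 shot.py tray2
python3 - <<'E'
from h import *
C=np.array([.638,-.2185,.06])
o=[]
for n in('tray1','tray2'):
    c=dict(np.load(n+'.npz')); im=cv2.imread(f'pics/{n}.png')
    p=cv2.fisheye.projectPoints(C.reshape(1,1,3),c['rvec'].reshape(3,1),c['tvec'].reshape(3,1),c['camera_matrix'],np.zeros(4))[0].ravel().astype(int)
    x,y=max(p[0]-100,0),max(p[1]-90,0); x=min(x,440); print(n,p,x,y)
    o.append(cv2.resize(im[y:y+150,x:x+200],None,fx=2,fy=2,interpolation=cv2.INTER_CUBIC) if 0 else cv2.resize(im[y:y+150,x:x+200],(800,600),interpolation=cv2.INTER_CUBIC))
cv2.imwrite('pics/t1c.png',o[0]);cv2.imwrite('pics/t2c.png',o[1])
E
```

```text
3.9 [ 0.68184073 -0.25204715  0.24612138] tool y yaw -0.2869384897046793 z [-2.33615557e-04 -1.17174979e-04 -9.99999966e-01] j [-0.0403166   0.65331192  0.58612588  1.3132797  -0.3584293   1.2793848
  0.26521311] F [ 0.30875492 -0.82501599 -0.39803237]
tray1 [371 170] 271 80
tray2 [263 198] 163 108
```

View pics/t1c.png

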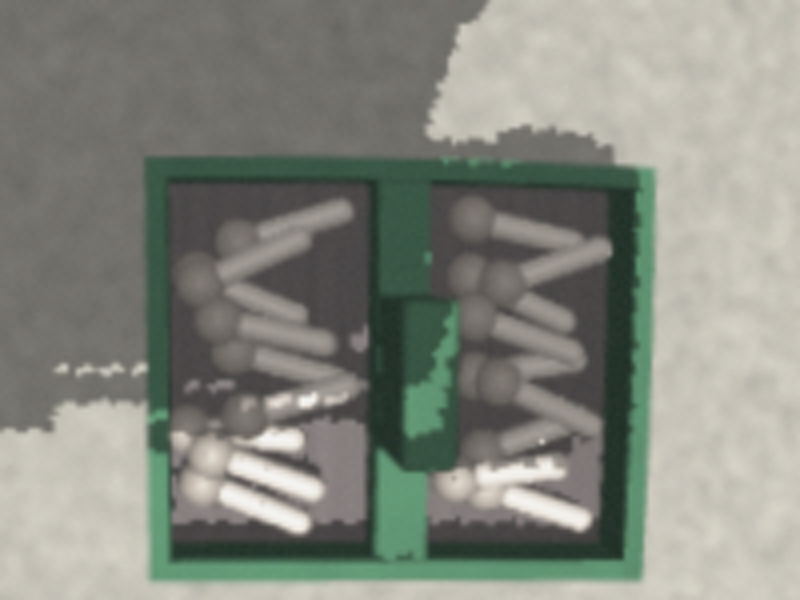

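View pics/t2c.png

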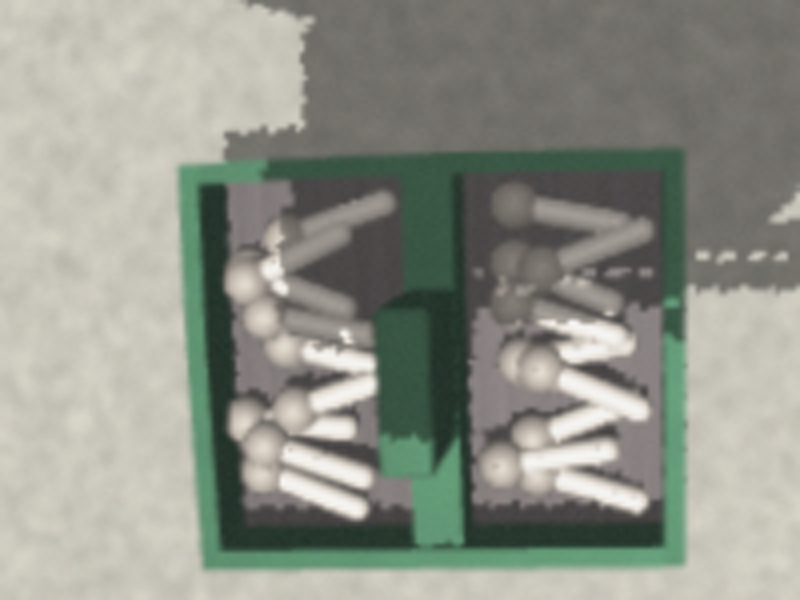

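Both crops show the small tray: tab top centre at crop (430,385) in the first and (405,392) in the second, with the rim corners clear in both. Now triangulating.

Run:
```python
from h import *
np.set_printoptions(precision=4,suppress=True)
c1,c2=dict(np.load('tray1.npz')),dict(np.load('tray2.npz'))
p1=lambda u:(271+u[0]/4,80+u[1]/4); p2=lambda u:(163+u[0]/4,108+u[1]/4)
T=lambda a,b:tri_rays([wray(c1,p1(a)),wray(c2,p2(b))])
print('tab',T((430,385),(405,392)))
q=[]
for a,b in zip([(146,157),(655,168),(641,579),(152,580)],[(180,165),(685,150),(684,567),(205,568)]):
    x,e=T(a,b); q.append(x); print(x,e)
q=np.array(q); print('centre',q.mean(0)); d=q[1]+q[2]-q[0]-q[3]; e=q[0]+q[1]-q[2]-q[3]
print('yaw',np.arctan2(d[1],d[0]),np.arctan2(-e[0],e[1]),'size',np.linalg.norm(d)/2,np.linalg.norm(e)/2)
```

```text
tab (array([ 0.6401, -0.223 ,  0.0798]), [np.float64(3.23804184683626e-05), np.float64(3.238041846845561e-05)])
[ 0.5963 -0.1588  0.039 ] [np.float64(1.7954279876673674e-05), np.float64(1.7954279876684682e-05)]
[ 0.7115 -0.1918  0.0393] [np.float64(0.00018654180179290779), np.float64(0.00018654180179292643)]
[ 0.6836 -0.287   0.0412] [np.float64(0.00014777575450591714), np.float64(0.00014777575450594595)]
[ 0.5694 -0.2544  0.0402] [np.float64(5.420307900130253e-05), np.float64(5.42030790013214e-05)]
centre [ 0.6402 -0.223   0.0399]
yaw -0.2789128159030416 -0.2797284347791886 size 0.11929602459433714 0.09928921388320734
```

Call:
arm_command:
  deltas: [0, 0, 0.004, -0.02, 0.015, 0, 50, 0, 0, 0.004, -0.043, 0.029, -0.02, 50, 0, 0, 0.004, -0.043, 0.029, -0.04, 50, 0, 0, 0.004, -0.043, 0.029, -0.06, 50, 0, 0, 0.004, -0.043, 0.029, -0.08, 50, 0, 0, 0.004, -0.043, 0.029, -0.1, 50, 0, 0, 0.004, -0.043, 0.029, -0.1, 50, 0, 0, 0.004, -0.043, 0.029, -0.1, 50, 0, 0, 0.004, -0.043, 0.029, -0.1, 50]

```text
clock: 4.85
position: [0.6404, -0.2231, 0.1473]
ee_rot: [2.508, 1.889, 0.002]
force: [0.2, -0.5, -0.3]
width: 0.548
gripper_force: 0.0
```

Call:
arm_command:
  deltas: [0, 0, 0, 0, 0, -0.02, 50, 0, 0, 0, 0, 0, -0.04, 50, 0, 0, 0, 0, 0, -0.06, 50, 0, 0, 0, 0, 0, -0.07, 50, 0, 0, 0, 0, 0, -0.08, 50, 0, 0, 0, 0, 0, -0.081, 50, 0, 0, 0, 0, 0, -0.081, 50, 0, 0, 0, 0, 0, -0.081, 50, 0, 0, 0, 0, 0, -0.081, 50]

```text
clock: 5.75
position: [0.6404, -0.2228, 0.0655]
ee_rot: [2.509, 1.89, 0.001]
force: [-0.7, -0.1, -0.3]
width: 0.546
gripper_force: 0.0
```

Call:
arm_command:
  deltas: [0, 0, 0, 0, 0, 0, 30, 0, 0, 0, 0, 0, 0, 0, 0, 0, 0, 0, 0, 0, 0, 0, 0, 0, 0, 0, 0, 0, 0, 0, 0, 0, 0, 0, 0, 0, 0, 0, 0, 0, 0, 0, 0, 0, 0, 0, 0, 0, 0, 0, 0, 0, 0, 0, 0, 0]
  force: 30

```text
clock: 6.55
position: [0.6398, -0.2225, 0.0647]
ee_rot: [-2.509, -1.89, 0.0]
force: [-1.4, -0.0, 0.9]
width: 0.13
gripper_force: 30.0
```

Call:
arm_command:
  deltas: [0, 0, 0, 0, 0, 0.01, 0, 0, 0, 0, 0, 0, 0.03, 0, 0, 0, 0, 0, 0, 0.06, 0, 0, 0, 0, 0, 0, 0.08, 0, 0, 0, 0, 0, 0, 0.1, 0, 0, 0, 0, 0, 0, 0.1, 0, 0, 0, 0, 0, 0, 0.1, 0, 0, 0, 0, 0, 0, 0.1, 0, 0, 0, 0, 0, 0, 0.1, 0]

```text
clock: 7.45
position: [0.6393, -0.2222, 0.1633]
ee_rot: [-2.508, -1.889, 0.002]
force: [-1.1, -0.6, -5.1]
width: 0.128
gripper_force: 30.0
```

```bash
python3 shot.py lift
```

```text
7.45 [ 0.6392975  -0.22222617  0.16327683] tool y yaw -0.2795696675693216 z [-2.21674666e-03  5.71535120e-04 -9.99997380e-01] j [-0.08860215  0.63574109  0.56080622  1.56000948 -0.37093539  1.05615476
  0.28967247] F [-1.13131006 -0.55675756 -5.11449077]
```

Call:
arm_command:
  deltas: [0, 0, 0.002, -0.003, 0.007, 0, 0, 0, 0, 0.007, -0.01, 0.025, 0, 0, 0, 0, 0.015, -0.022, 0.052, 0, 0, 0, 0, 0.026, -0.037, 0.088, 0, 0, 0, 0, 0.037, -0.053, 0.125, 0, 0, 0, 0, 0.047, -0.068, 0.162, 0, 0, 0, 0, 0.058, -0.084, 0.2, 0, 0, 0, 0, 0.07, -0.1, 0.238, 0, 0, 0, 0, 0.081, -0.116, 0.276, 0, 0, 0, 0, 0.092, -0.132, 0.313, 0, 0, 0, 0, 0.103, -0.147, 0.35, 0, 0, 0, 0, 0.113, -0.162, 0.385, 0, 0, 0, 0, 0.121, -0.174, 0.413, 0, 0, 0, 0, 0.127, -0.182, 0.432, 0, 0, 0, 0, 0.129, -0.185, 0.44, 0, 0, 0, 0, 0.129, -0.185, 0.44, 0, 0, 0, 0, 0.129, -0.185, 0.44, 0, 0, 0, 0, 0.129, -0.185, 0.44, 0]

```text
schema error: expected a multiple of 7 numbers
```

```bash
python3 shot.py mouth
```

```text
7.5 [ 0.63943898 -0.22235816  0.16350597] tool y yaw -0.2795854158677257 z [-1.86271216e-03  4.13953022e-04 -9.99998179e-01] j [-0.08855989  0.63559663  0.56095502  1.55966656 -0.37091033  1.05625943
  0.28969823] F [ 0.26382593  0.4219063  -5.12947186]
```

Call:
arm_command:
  deltas: [0, 0, 0.002, -0.003, 0.007, 0, 0, 0, 0, 0.007, -0.01, 0.025, 0, 0, 0, 0, 0.015, -0.022, 0.052, 0, 0, 0, 0, 0.026, -0.037, 0.088, 0, 0, 0, 0, 0.037, -0.053, 0.125, 0, 0, 0, 0, 0.047, -0.068, 0.162, 0, 0, 0, 0, 0.058, -0.084, 0.2, 0, 0, 0, 0, 0.07, -0.1, 0.238, 0, 0, 0, 0, 0.081, -0.116, 0.276, 0, 0, 0, 0, 0.092, -0.132, 0.313, 0, 0, 0, 0, 0.103, -0.147, 0.35, 0, 0, 0, 0, 0.113, -0.162, 0.385, 0, 0, 0, 0, 0.121, -0.174, 0.413, 0, 0, 0, 0, 0.127, -0.182, 0.432, 0, 0, 0, 0, 0.129, -0.185, 0.44, 0, 0, 0, 0, 0.129, -0.185, 0.44, 0, 0, 0, 0, 0.129, -0.185, 0.44, 0, 0, 0, 0, 0.129, -0.185, 0.44, 0, 0]

```text
clock: 9.35
position: [0.4556, 0.2159, 0.1648]
ee_rot: [2.307, 2.131, -0.0]
force: [0.6, -0.0, -4.5]
width: 0.132
gripper_force: 30.0
```

```bash
python3 shot.py mouth
```

```text
9.35 [0.45560482 0.21587837 0.16482874] tool y yaw -0.07934858556325614 z [ 4.11360789e-04 -4.64770044e-04 -9.99999807e-01] j [-0.94161854  0.35046765  0.50910411  1.99550706 -0.22391889  0.84950042
 -0.38886406] F [ 0.63868916 -0.00792861 -4.49045177]
```

View pics/mouth.png

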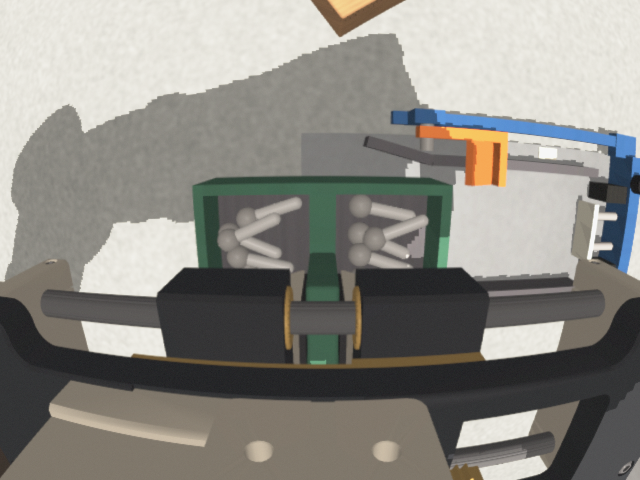

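The tray is held level: its left rim edge runs from (196,184) to (451,183), with the catch clear ahead at (485,155). I'll check tray against bay numerically, using the left guide in this image as well.

Run:
```python
from h import *
np.set_printoptions(precision=4,suppress=True)
c=dict(np.load('mouth.npz')); y=-.0765;x=np.array([np.cos(y),np.sin(y),0]);n=np.array([-x[1],x[0],0]);O=np.array([.639,.203,0])
for p,z in[((196,184),.1395),((451,183),.1395),((435,163.5),.031),((596,175.5),.031),((302,134),.006)]:
    q=watz(c,p,z)-O;print(x@q,n@q)
q=np.array([.4556,.2159,0])-O;print('tcp',x@q,n@q)
```

```text
-0.24129057424890019 0.049074379146651595
-0.12377395507677266 0.04913760128126097
-0.09826359150350067 0.05293199199221762
0.062350008288055224 0.052294450814189375
-0.19909943087783874 0.07405629526101798
tcp -0.18384949807488957 -0.0011541480022867374
```

Call:
arm_command:
  deltas: [0, 0, 0.002, 0, 0.0015, -0.01, 0, 0, 0, 0.002, 0, 0.0015, -0.03, 0, 0, 0, 0.002, 0, 0.0015, -0.05, 0, 0, 0, 0.002, 0, 0.0015, -0.07, 0, 0, 0, 0.002, 0, 0.0015, -0.08, 0, 0, 0, 0.002, 0, 0.0015, -0.086, 0, 0, 0, 0.002, 0, 0.0015, -0.088, 0, 0, 0, 0.002, 0, 0.0015, -0.088, 0, 0, 0, 0.002, 0, 0.0015, -0.088, 0, 0, 0, 0.002, 0, 0.0015, -0.088, 0]

```text
clock: 10.4
position: [0.4554, 0.2191, 0.0774]
ee_rot: [2.302, 2.138, 0.002]
force: [-0.1, 1.0, -4.3]
width: 0.129
gripper_force: 30.0
```

Call:
arm_command:
  deltas: [0, 0, 0, 0, 0, -0.002, 0, 0, 0, 0, 0, 0, -0.004, 0, 0, 0, 0, 0, 0, -0.005, 0, 0, 0, 0, 0, 0, -0.005, 0, 0, 0, 0, 0, 0, -0.005, 0]

```text
clock: 10.9
position: [0.455, 0.2188, 0.0717]
ee_rot: [2.302, 2.138, -0.0]
force: [1.0, 0.7, -4.5]
width: 0.127
gripper_force: 30.0
```

Call:
arm_command:
  deltas: [0, 0, 0, 0, 0, -0.001, 0, 0, 0, 0, 0, 0, -0.0015, 0, 0, 0, 0, 0, 0, -0.0015, 0, 0, 0, 0, 0, 0, -0.0015, 0]

```text
clock: 11.3
position: [0.4551, 0.2189, 0.0706]
ee_rot: [-2.302, -2.138, -0.001]
force: [-2.3, -0.7, 5.6]
width: 0.13
gripper_force: 30.0
```

Call:
arm_command:
  deltas: [0, 0, 0, 0.003, -0.0012, 0, 0, 0, 0, 0, 0.008, -0.0016, 0, 0, 0, 0, 0, 0.013, -0.002, 0, 0, 0, 0, 0, 0.018, -0.0024, 0, 0, 0, 0, 0, 0.023, -0.0028, 0, 0, 0, 0, 0, 0.028, -0.0031, 0, 0, 0, 0, 0, 0.032, -0.0035, 0, 0, 0, 0, 0, 0.035, -0.0037, 0, 0, 0, 0, 0, 0.035, -0.0037, 0, 0, 0, 0, 0, 0.035, -0.0037, 0, 0]

```text
clock: 12.3
position: [0.4843, 0.2163, 0.0707]
ee_rot: [-2.294, -2.136, 0.01]
force: [-20.4, 1.4, 25.2]
width: 0.129
gripper_force: 30.0
```

```bash
cat > st.py <<'E'
from h import *
from cell import sensors
s=sensors.observe(); y=-.0765;x=np.array([np.cos(y),np.sin(y),0]);n=np.array([-x[1],x[0],0]);q=s['position']-np.array([.639,.203,0])
R=cv2.Rodrigues(s['ee_rot'])[0];F=s['force']
print(f"t {s['clock']:.2f} rack x {x@q*1e3:.1f} y {n@q*1e3:.1f} z {q[2]*1e3:.1f} mm yawerr {np.arctan2(R[1,1],R[0,1])-y:.4f} F {x@F:.1f} {n@F:.1f} {F[2]:.1f} M {s['ft_torque'].round(2)}")
E
python3 st.py
```

```text
t 12.30 rack x -155.2 y 1.5 z 70.7 mm yawerr 0.0052 F -20.4 -0.2 25.2 M [0.09 3.99 0.02]
```

Call:
arm_command:
  deltas: [0, 0, 0, -0.003, 0.0002, 0.001, 0, 0, 0, 0, -0.004, 0.0003, 0.0015, 0, 0, 0, 0, -0.004, 0.0003, 0.0015, 0]

```text
clock: 12.6
position: [0.4862, 0.2154, 0.0716]
ee_rot: [2.302, 2.138, 0.0]
force: [-0.0, 0.5, -4.4]
width: 0.128
gripper_force: 30.0
```

```bash
python3 st.py; python3 shot.py s1 >/dev/null; python3 -c "
import cv2;im=cv2.imread('pics/s1.png');cv2.imwrite('pics/s1c.png',cv2.resize(im[100:300,180:580],(800,400),interpolation=cv2.INTER_CUBIC))"
```

```text
t 12.60 rack x -153.3 y 0.7 z 71.6 mm yawerr 0.0026 F -0.0 0.5 -4.4 M [-0.09  0.03  0.02]
```

View pics/s1c.png

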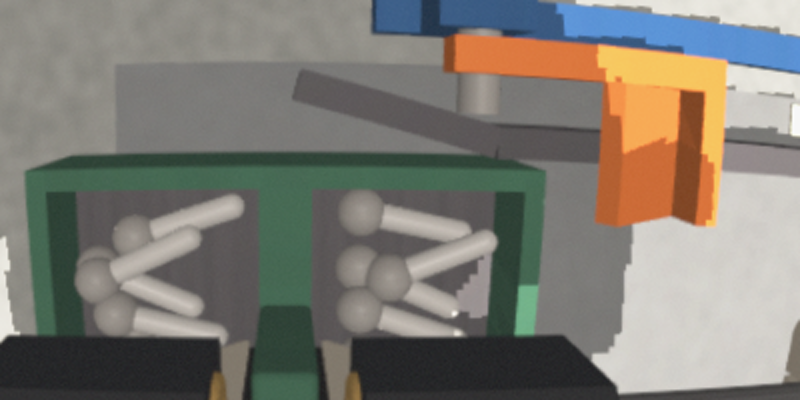

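The crop shows the tray clear of the catch, with its front edge at crop x≈540 and the hook at 600. The earlier drag was floor friction from pressing down, and the tray is free again now. I'll slide with almost no downward load.

Call:
arm_command:
  deltas: [0, 0, 0, 0.002, -0.0002, -0.0004, 0, 0, 0, 0, 0.005, -0.0004, -0.0004, 0, 0, 0, 0, 0.008, -0.0006, -0.0004, 0, 0, 0, 0, 0.011, -0.0008, -0.0004, 0, 0, 0, 0, 0.013, -0.001, -0.0004, 0, 0, 0, 0, 0.013, -0.001, -0.0004, 0]

```text
clock: 13.25
position: [0.4995, 0.2143, 0.0713]
ee_rot: [2.302, 2.137, 0.0]
force: [-0.7, 0.4, -4.4]
width: 0.131
gripper_force: 30.0
```

```bash
python3 st.py
```

```text
t 13.25 rack x -140.0 y 0.6 z 71.3 mm yawerr 0.0023 F -0.8 0.4 -4.4 M [-0.07  0.08  0.03]
```

Call:
arm_command:
  deltas: [0, 0, -0.001, 0.002, -0.0002, 0, 0, 0, 0, -0.001, 0.005, -0.0004, 0, 0, 0, 0, -0.001, 0.008, -0.0006, 0, 0, 0, 0, -0.001, 0.011, -0.0008, 0, 0, 0, 0, -0.001, 0.014, -0.001, 0, 0, 0, 0, -0.001, 0.017, -0.0013, 0, 0, 0, 0, -0.001, 0.02, -0.0015, 0, 0, 0, 0, -0.001, 0.02, -0.0015, 0, 0]

```text
clock: 14.05
position: [0.5199, 0.2129, 0.0715]
ee_rot: [2.303, 2.135, 0.001]
force: [-0.4, -0.5, -5.5]
width: 0.13
gripper_force: 30.0
```

```bash
python3 st.py
```

```text
t 14.05 rack x -119.5 y 0.8 z 71.5 mm yawerr 0.0007 F -0.4 -0.5 -5.5 M [-0.13  0.08 -0.02]
```

Call:
arm_command:
  deltas: [0, 0, 0, 0.004, -0.0004, 0, 0, 0, 0, 0, 0.009, -0.0009, 0, 0, 0, 0, 0, 0.014, -0.0014, 0, 0, 0, 0, 0, 0.019, -0.0018, 0, 0, 0, 0, 0, 0.024, -0.0022, 0, 0, 0, 0, 0, 0.029, -0.0026, 0, 0, 0, 0, 0, 0.034, -0.003, 0, 0, 0, 0, 0, 0.039, -0.0034, 0, 0, 0, 0, 0, 0.044, -0.0038, 0, 0, 0, 0, 0, 0.049, -0.0042, 0, 0, 0, 0, 0, 0.05, -0.0043, 0, 0, 0, 0, 0, 0.05, -0.0043, 0, 0]

```text
clock: 15.25
position: [0.5693, 0.2086, 0.0713]
ee_rot: [2.304, 2.136, 0.0]
force: [0.0, 0.2, -5.1]
width: 0.132
gripper_force: 30.0
```

```bash
python3 st.py
```

```text
t 15.25 rack x -69.9 y 0.2 z 71.3 mm yawerr 0.0009 F 0.0 0.2 -5.1 M [-0.1 -0.  -0. ]
```

Call:
arm_command:
  deltas: [0, 0, 0, 0.004, -0.0003, 0, 0, 0, 0, 0, 0.009, -0.0007, 0, 0, 0, 0, 0, 0.014, -0.0011, 0, 0, 0, 0, 0, 0.019, -0.0015, 0, 0, 0, 0, 0, 0.024, -0.0018, 0, 0, 0, 0, 0, 0.029, -0.0022, 0, 0, 0, 0, 0, 0.034, -0.0026, 0, 0, 0, 0, 0, 0.039, -0.003, 0, 0, 0, 0, 0, 0.043, -0.0033, 0, 0, 0, 0, 0, 0.045, -0.0034, 0, 0, 0, 0, 0, 0.045, -0.0034, 0, 0, 0, 0, 0, 0.045, -0.0034, 0, 0]

```text
clock: 16.45
position: [0.6141, 0.2053, 0.0714]
ee_rot: [2.304, 2.136, 0.0]
force: [0.5, -0.4, -4.7]
width: 0.13
gripper_force: 30.0
```

```bash
python3 st.py; python3 shot.py s2 >/dev/null
python3 - <<'E'
import cv2,numpy as np
for n in('rack1','s1','s2'):
    pass
from h import *
im=optics.get_image('scene'); old=cv2.imread('pics/scene0.png'); cv2.imwrite('pics/scene2.png',im)
for a in(old,im):
    h=cv2.cvtColor(a[230:275,415:460],cv2.COLOR_BGR2HSV); m=cv2.inRange(h,(3,180,110),(18,255,255)); ys,xs=np.nonzero(m); print('orange',xs.min()+415,xs.max()+415,ys.min()+230,ys.max()+230,len(xs),xs.mean()+415,ys.mean()+230)
E
```

```text
t 16.45 rack x -25.0 y 0.4 z 71.4 mm yawerr 0.0011 F 0.5 -0.3 -4.7 M [-0.17 -0.01  0.04]
orange 426 444 242 258 187 435.86096256684493 251.6042780748663
orange 427 444 242 257 129 435.8682170542636 247.41860465116278
```

Call:
arm_command:
  deltas: [0, 0, 0, 0.003, -0.0002, 0, 0, 0, 0, 0, 0.006, -0.0005, 0, 0, 0, 0, 0, 0.009, -0.0007, 0, 0, 0, 0, 0, 0.012, -0.0009, 0, 0, 0, 0, 0, 0.014, -0.0011, 0, 0, 0, 0, 0, 0.016, -0.0012, 0, 0, 0, 0, 0, 0.018, -0.0014, 0, 0, 0, 0, 0, 0.018, -0.0014, 0, 0, 0, 0, 0, 0.018, -0.0014, 0, 0]

```text
clock: 17.45
position: [0.6322, 0.2038, 0.0714]
ee_rot: [2.303, 2.136, 0.0]
force: [0.7, -0.7, -4.8]
width: 0.129
gripper_force: 30.0
```

```bash
python3 st.py
```

```text
t 17.45 rack x -6.9 y 0.3 z 71.4 mm yawerr 0.0010 F 0.7 -0.6 -4.8 M [-0.17 -0.08 -0.02]
```

Call:
arm_command:
  deltas: [0, 0, 0, 0.0015, -0.0001, 0, 0, 0, 0, 0, 0.003, -0.0002, 0, 0, 0, 0, 0, 0.0045, -0.0003, 0, 0, 0, 0, 0, 0.006, -0.0005, 0, 0, 0, 0, 0, 0.007, -0.0005, 0, 0, 0, 0, 0, 0.007, -0.0005, 0, 0, 0, 0, 0, 0.007, -0.0005, 0, 0]

```text
clock: 18.15
position: [0.6391, 0.2034, 0.0713]
ee_rot: [2.304, 2.136, 0.0]
force: [-0.4, -0.1, -4.9]
width: 0.128
gripper_force: 30.0
```

```bash
python3 st.py
```

```text
t 18.15 rack x 0.1 y 0.4 z 71.3 mm yawerr 0.0010 F -0.4 -0.2 -4.9 M [-0.12  0.03  0.  ]
```

Call:
arm_command:
  deltas: [0, 0, 0, 0.001, -0.0001, 0, 0, 0, 0, 0, 0.002, -0.0002, 0, 0, 0, 0, 0, 0.003, -0.0002, 0, 0, 0, 0, 0, 0.004, -0.0003, 0, 0, 0, 0, 0, 0.004, -0.0003, 0, 0, 0, 0, 0, 0.004, -0.0003, 0, 0]

```text
clock: 18.75
position: [0.6428, 0.2031, 0.0712]
ee_rot: [-2.303, -2.136, 0.001]
force: [-3.8, 0.3, -4.9]
width: 0.126
gripper_force: 30.0
```

```bash
python3 st.py
```

```text
t 18.75 rack x 3.8 y 0.4 z 71.2 mm yawerr 0.0011 F -3.8 -0.0 -4.9 M [-0.09  0.83 -0.08]
```

Call:
arm_command:
  deltas: [0, 0, 0, 0.001, -0.0001, 0, 0, 0, 0, 0, 0.002, -0.0002, 0, 0, 0, 0, 0, 0.003, -0.0002, 0, 0, 0, 0, 0, 0.004, -0.0003, 0, 0, 0, 0, 0, 0.004, -0.0003, 0, 0, 0, 0, 0, 0.004, -0.0003, 0, 0]

```text
clock: 19.35
position: [0.6469, 0.2028, 0.0712]
ee_rot: [-2.303, -2.136, 0.0]
force: [-5.0, -0.2, -4.5]
width: 0.13
gripper_force: 30.0
```

```bash
cat >> st.py <<'E'
im=optics.get_image('scene')
h=cv2.cvtColor(im[225:275,415:460],cv2.COLOR_BGR2HSV); m=cv2.inRange(h,(3,150,60),(20,255,255)); ys,xs=np.nonzero(m); print('orange',ys.min()+225,ys.max()+225,len(xs),round(ys.mean()+225,2))
E
python3 st.py;python3 st.py
```

```text
t 19.35 rack x 7.9 y 0.4 z 71.2 mm yawerr 0.0012 F -4.9 -0.6 -4.5 M [-0.06  1.12 -0.03]
orange 241 259 270 250.74
t 19.40 rack x 7.9 y 0.4 z 71.2 mm yawerr 0.0011 F -4.4 0.2 -5.8 M [-0.06  1.14 -0.11]
orange 237 259 272 250.72
```

Call:
arm_command:
  deltas: [0, 0, 0, 0.001, -0.0001, 0, 0, 0, 0, 0, 0.002, -0.0002, 0, 0, 0, 0, 0, 0.002, -0.0002, 0, 0, 0, 0, 0, 0.002, -0.0002, 0, 0]

```text
clock: 19.85
position: [0.6488, 0.2027, 0.0713]
ee_rot: [-2.303, -2.136, 0.0]
force: [-4.9, 0.4, -3.9]
width: 0.132
gripper_force: 30.0
```

```bash
python3 st.py
```

```text
t 19.85 rack x 9.8 y 0.4 z 71.3 mm yawerr 0.0012 F -4.9 -0.0 -3.9 M [-0.04  1.28 -0.06]
orange 237 259 272 250.78
```

Call:
arm_command:
  deltas: [0, 0, 0, 0.0005, 0, 0, 0, 0, 0, 0, 0.001, -0.0001, 0, 0, 0, 0, 0, 0.001, -0.0001, 0, 0, 0, 0, 0, 0.001, -0.0001, 0, 0]

```text
clock: 20.3
position: [0.6496, 0.2026, 0.0713]
ee_rot: [-2.303, -2.136, 0.001]
force: [-5.5, 1.1, -3.2]
width: 0.129
gripper_force: 30.0
```

```bash
python3 st.py
```

```text
t 20.30 rack x 10.6 y 0.4 z 71.3 mm yawerr 0.0012 F -5.6 0.7 -3.2 M [-0.04  1.39 -0.07]
orange 241 259 274 250.86
```

Call:
arm_command:
  deltas: [0, 0, 0, 0.0005, 0, 0, 0, 0, 0, 0, 0.001, -0.0001, 0, 0, 0, 0, 0, 0.001, -0.0001, 0, 0, 0, 0, 0, 0.001, -0.0001, 0, 0]

```text
clock: 20.75
position: [0.6506, 0.2025, 0.0713]
ee_rot: [-2.303, -2.136, 0.001]
force: [-6.0, 0.9, -3.7]
width: 0.131
gripper_force: 30.0
```

```bash
python3 st.py
```

```text
t 20.75 rack x 11.6 y 0.4 z 71.3 mm yawerr 0.0013 F -6.1 0.4 -3.7 M [-0.02  1.49 -0.12]
orange 241 263 289 253.57
```

Call:
arm_command:
  deltas: [0, 0, 0, 0.0005, 0, 0, 0, 0, 0, 0, 0.0007, -0.0001, 0, 0, 0, 0, 0, 0.0007, -0.0001, 0, 0, 0, 0, 0, 0.0007, -0.0001, 0, 0]

```text
clock: 21.2
position: [0.6512, 0.2024, 0.0713]
ee_rot: [-2.303, -2.136, 0.001]
force: [-6.8, 0.4, -4.5]
width: 0.129
gripper_force: 30.0
```

```bash
python3 st.py
```

```text
t 21.20 rack x 12.2 y 0.4 z 71.3 mm yawerr 0.0012 F -6.8 -0.1 -4.5 M [-0.02  1.53 -0.14]
orange 241 263 287 253.68
```

The orange catch dropped 3 px at x = 11.6 mm with only about 6 N on the plate. Now I'll let go and lift away.

Call:
arm_command:
  deltas: [0, 0, 0, -0.0005, 0, -0.0004, 0, 0, 0, 0, -0.0005, 0, -0.0004, 0, 0, 0, 0, -0.0005, 0, -0.0004, 50, 0, 0, 0, -0.0005, 0, -0.0004, 50, 0, 0, 0, -0.0005, 0, -0.0004, 50, 0, 0, 0, -0.0005, 0, -0.0004, 50, 0, 0, 0, -0.0005, 0, -0.0004, 50]

```text
clock: 21.95
position: [0.6519, 0.2022, 0.0714]
ee_rot: [2.303, 2.135, 0.002]
force: [0.9, 0.8, 0.4]
width: 0.51
gripper_force: 0.0
```

Call:
arm_command:
  deltas: [0, 0, 0, 0, 0, 0.01, 50, 0, 0, 0, 0, 0, 0.03, 50, 0, 0, 0, 0, 0, 0.06, 50, 0, 0, 0, 0, 0, 0.09, 50, 0, 0, 0, 0, 0, 0.12, 50, 0, 0, 0, 0, 0, 0.15, 50, 0, 0, 0, 0, 0, 0.17, 50, 0, 0, 0, 0, 0, 0.17, 50, 0, 0, 0, 0, 0, 0.17, 50, 0, 0, 0, 0, 0, 0.17, 50]

```text
clock: 22.95
position: [0.6506, 0.2023, 0.24]
ee_rot: [-2.303, -2.136, 0.002]
force: [0.6, -0.1, 0.4]
width: 0.546
gripper_force: 0.0
```

```bash
python3 st.py; python3 shot.py fin
python3 - <<'E'
import cv2,numpy as np
from cell import optics
s=optics.get_image('scene'); w=cv2.imread('pics/fin.png')
r=lambda im,x,y,ww,h:cv2.resize(im[y:y+h,x:x+ww],(400,300),interpolation=cv2.INTER_CUBIC)
cv2.imwrite('pics/finc.png',np.vstack([np.hstack([r(s,350,220,120,90),r(s,395,220,60,45)]),cv2.resize(w[80:305,180:480],(800,600))[:300]]))
E
```

```text
t 22.95 rack x 11.6 y 0.1 z 240.0 mm yawerr 0.0012 F 0.6 -0.0 0.4 M [-0.14  0.12  0.01]
orange 241 263 288 253.65
23.0 [0.65055883 0.2021972  0.23981396] tool y yaw -0.07541093522378109 z [-1.76894148e-03 -6.44130526e-04 -9.99998228e-01] j [-0.67874479  0.56136702  0.49006023  1.45333037 -0.27236003  1.19659935
 -0.2277529 ] F [0.41771113 0.25464708 0.02255657]
```

View pics/finc.png

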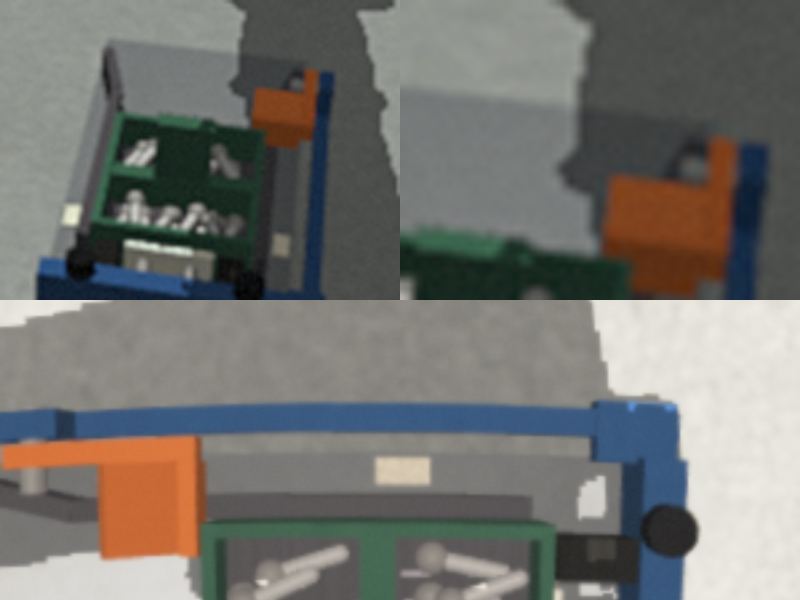

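The tray sits in the bay with its rear wall (bottom crop x≈205) held behind the catch's square face. The catch hangs down, the plate is pressed in and the gripper is clear, so I'm handing the job in.

```bash
python3 -c "
from cell import arm; print(arm.sign_off())"
```

```text
the job is handed in; nothing more can be done
None
```

I put the small green tray in the bay and handed the job in at about 23 s: the last picture shows the catch down behind the tray and the gripper clear, but the hand-in returned no verdict.

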